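Set out the honey sampler on the display plank

TASK

Set out the honey sampler on the wooden plank: the yellow-lidded tub centred on the square blue mat with the small green-lidded pot centred on top of it, the white-lidded dark jar centred on the round red mat, and the gold-lidded jar on the bare wood midway between the two mats and in line with them. Set each down gently and upright, let go of it, and leave the mug, tape roll and scale where they are.

Things in the scene. Friction and masses are not known exactly. Their poses are not given: they have to be found in the camera images.
- tub: Loose octagonal honey tub standing on the bench: amber-brown body 60 mm across the flats, yellow lid 64 mm across the flats and 12 mm thick at the top, 55 mm high over all; the lid is flat. About 0.2 kg. Origin: centre of its underside, z up. Its x axis (and every 45 degrees from it) is normal to a pair of flats.
- sample_pot: Loose small round honey pot: cream body, green lid, 46 mm diameter, 44 mm high, flat top and bottom. About 0.09 kg. Origin: centre of its underside, z up.
- dark_jar: Loose round jar of very dark honey with a white lid, 52 mm diameter, 68 mm high. About 0.2 kg. Origin: centre of its underside, z up.
- gold_jar: Loose round jar of amber honey with a gold-coloured lid, 52 mm diameter, 68 mm high. About 0.2 kg. Origin: centre of its underside, z up.
- plank: Fixed pale wooden display plank lying flat on the bench, 110 mm (its x) by 300 mm (its y) by 15 mm thick. The two mats lie on its long centre line, each 105 mm from its centre, so its bare centre is midway between them. Origin: centre of its underside; its top is 15 mm above.
- blue_mat: Fixed square blue mat on one half of the plank (either half), 76 by 76 by 4 mm. Origin: centre of its underside, its top 4 mm above (19 mm above the bench).
- red_mat: Fixed round red mat on the other half of the plank, 76 mm diameter, 4 mm thick. Origin: centre of its underside, its top 4 mm above (19 mm above the bench).
- mug: Bystander: white ceramic mug with a handle, 80 mm rim diameter, 90 mm high, loose on the bench to the left. Leave alone. Origin: centre of its underside, z up.
- tape_roll: Bystander: brown roll of packing tape lying flat, 68 mm outer diameter, 48 mm high, loose on the bench beyond the plank. Leave alone. Origin: centre of its underside, z up.
- scale: Bystander: white bench scale with a steel pan, 190 (x) by 200 (y) by 48 mm high, loose on the bench to the right. Leave alone. Origin: centre of its underside, z up.

How it is judged:
By the outcome, as a careful person would: the job done as asked, in the order asked, and still so for the second after the job is handed in, with the robot touching nothing.
It also fails if it takes over 120 s, if anything falls off the work surface, if the arm or the gripper's body presses on something with over 40 N, if the wrist force passes 120 N, or if a joint passes its speed limit or range.

ROBOT

A 6-joint arm with a two-finger parallel gripper is mounted at the origin on the work surface. World frame = base frame: x ahead of the robot, y to its left, z up, the work surface at z = 0. Lengths are in mm, angles in rad, forces in N, time in s.
With the tool pointing down it reaches from about 275 to 725 mm from the base axis. Payload 5.6 kg.
Tool frame: the origin (TCP) lies on the mounting face of the last link; the fingertips stand 173 mm ahead of it and the grasp point (between the pads) lies 155 mm ahead of it; z points along the fingers, y is the line along which they close (so a half turn about z gives the same grasp; the last joint's range is limited). The gripper opens to 85 mm and grips with 20 to 120 N. Pads are 22 mm wide; open, the fingers measure 114 mm over their backs; the gripper's body (76 mm by 85 mm) begins 54 mm behind the grasp point. The pads swing forward as they close: fully open they stand 13 mm farther back than shut.
Start: joints at [-0.816, 0.255, 0.108, 0, -1.424, -0.285], TCP at [249.007, -490.397, 404.683] pointing down, gripper open.
Joint ranges: [-2.95, 2.95], [-1.21, 1.97], [-1.09, 1.5], [-2.87, 1.71], [-2.94, -0.07], [-3.05, 3.05]. Speed limits (rad/s): [2.57, 2.57, 3.14, 3.14, 3.14, 3.14].

INTERFACE

Orientations are given as a rotation vector (axis times angle).
In Python, from rig import manip gives the robot as it stands.
- The arm moves only by the tool carry_out, never from a script. Its argument "increments" is a list of rows, each an object of numbers: "tx", "ty", "tz": the shift along the tool's x, y, z in m; "twist": the turn about the tool's z in degrees. In form: [{"tx": .., "ty": .., "tz": .., "twist": ..}, ...]. A call has 1 to 10 rows; each row is the pose to reach, as a shift and turn from the pose commanded when the call began, along the tool's axes at that moment; what a row does not reach only later rows make up. A row lasts 1/10 s, in which the tool goes at most 50 mm and 8.59 degrees, less where a joint would pass 70% of its speed; a pose out of reach is approached as far as the arm can. A call with a gripper value outside its range is refused whole. "jaw" is the closure, from -1 (fully open) to 1 (shut), set as the call begins (left out, the last holds). The fingers move at their own pace and stop on an object; "force" is the grip in N (left out, the last holds). Time passes only in rows, so rows that repeat a pose let the fingers close. It gives the time, the measured TCP pose, the force, the opening and the grip force at its end, in the units of the state.
- manip.observe(): the state, without advancing time (a new reading comes with each control period).
- manip.grab_frame(name): name is "side" or "top"; returns (picture, depth): 480x640x3 uint8, red, green, blue; 480x640 float32, mm along the optical axis (not along the pixel's ray), 0 where there is no reading.
- manip.camera_info(name): a dict with "vertical_fov" (degrees; the focal length in pixels is half the picture's height over the tangent of half this angle, whatever the lens; pixels are square), "cx", "cy" (the principal point, pixels), "k1" (the pictures are not rectified: a ray, as slopes to the right and down, at radius r is drawn at 1 + k1 r^2 times it, then the intrinsics apply), "T" (4x4, takes a point from camera to world coordinates). Camera axes: x right, y down, z forward; pixel columns grow to the right and rows downward; lengths in mm; the calibration is good to about 2 mm. A picture is of the moment at which its call begins. camera_info takes no time and is no camera call.
- manip.job_done(): hands the job in; it is judged then, once.
Trained networks look in the newest picture that a camera, given by its name, has taken for a name from the list of things; names that differ only in an ending like _2 or _b are one class to them, and where a whole thing is asked for, a point or a joint stands for the part that bears it (a point fixed in the world has none). Each returns a list of dicts, best first, with "score" (0 to 1); they miss things now and then, are a little off and sometimes report something else, mostly with a low value. They report only what shows in the picture. A call takes as long as a camera call.
- manip.search_frame(camera, target): "box" ([left, top, right, bottom] in pixels, round what is visible of it).
- manip.spot_point(camera, target): "uv" ([column, row] in pixels: a listed point, or the origin of a listed thing).
The state is a dict: "time": time; "joint_positions": joint angles; "qvel": joint speeds; "joint_torque": joint torques, N m; "tcp_pos": TCP position; "ee_rot": TCP orientation; "ft_force": force on the tool from outside, world axes, zero at the start; "torque": the same for the moment, N m; "width": finger opening in mm; "finger_force": force on a finger pad.
Only numpy, scipy, OpenCV 4.12 (cv2) and the standard library are available. Lean on these libraries where they do the work, as an engineer would, in place of code of your own. Each camera call takes 0.05 s, during which the arm holds its last target. There are 200 camera calls.

## Working session

There is one attempt and no reset: what is moved stays moved. The work goes in short steps, Python scripts to look and compute and a tool call to move; the robot and the scene stay as the last step left them, time stands still between calls to the robot, and variables do not carry over. Pictures are saved under pics/ and viewed, at most 14 in all, crops included, and the job is handed in when it is done.

Besides the shell and the picture viewer there is one more tool, called by a JSON object that holds its "method" and its "body". carry_out: Moves the arm, as the interface text tells. Its arguments: {"type":"object","properties":{"increments":{"type":"array","items":{"type":"object","properties":{"tx":{"type":"number"},"ty":{"type":"number"},"tz":{"type":"number"},"twist":{"type":"number"}}}},"jaw":{"type":"number"},"force":{"type":"number"}},"required":["increments"]}

```bash
mkdir -p pics; ls; cat > h.py <<'E'
import numpy as np, cv2
from rig import manip
def grab(cam,name=None):
    im,d=manip.grab_frame(cam)
    if name: cv2.imwrite(f'pics/{name}.png',im[:,:,::-1])
    np.savez(f'/tmp/{cam}.npz',im=im,d=d)
    return im,d
def K(cam):
    c=manip.camera_info(cam); f=240/np.tan(np.radians(c['vertical_fov'])/2)
    return f,c
def cloud(cam,d):
    f,c=K(cam); v,u=np.mgrid[0:480,0:640].astype(float)
    x=(u-c['cx'])/f; y=(v-c['cy'])/f
    a,b=x.copy(),y.copy()
    for _ in range(8):
        s=1+c['k1']*(a*a+b*b); a,b=x/s,y/s
    P=np.stack([a*d,b*d,d],-1); T=np.array(c['T'])
    return P@T[:3,:3].T+T[:3,3]
E
python3 - <<'E'
from h import *
for c in('top','side'):
    im,d=grab(c,c+'0'); print(manip.camera_info(c))
print(manip.observe())
E
```

```text
pics
{'vertical_fov': 54.56613287196033, 'cx': 322.7427835295272, 'cy': 238.95190682975226, 'k1': -0.12335778556736139, 'T': array([[-1.88802535e-02, -9.88109037e-01,  1.52591175e-01,
         4.39735077e+02],
       [-9.99406823e-01,  2.30477830e-02,  2.55890846e-02,
        -2.86502948e+01],
       [-2.88016941e-02, -1.52017534e-01, -9.87958062e-01,
         1.15196250e+03],
       [ 0.00000000e+00,  0.00000000e+00,  0.00000000e+00,
         1.00000000e+00]])}
{'vertical_fov': 55.46736295234647, 'cx': 317.22441646144387, 'cy': 241.58250170166502, 'k1': -0.06150471423183457, 'T': array([[-9.21118414e-01, -2.31454582e-01,  3.13001028e-01,
         3.31364307e+02],
       [-3.88886323e-01,  5.10843383e-01, -7.66685376e-01,
         6.69049035e+02],
       [ 1.75583389e-02, -8.27929836e-01, -5.60556768e-01,
         5.25421183e+02],
       [ 0.00000000e+00,  0.00000000e+00,  0.00000000e+00,
         1.00000000e+00]])}
{'time': 0.1, 'joint_positions': array([-8.16387201e-01,  2.55685259e-01,  1.07098496e-01, -4.01501390e-04,
       -1.42389744e+00, -2.84598356e-01]), 'qvel': array([-0.00016279, -0.0004909 ,  0.00137657, -0.00030281,  0.00032578,
        0.000499  ]), 'joint_torque': array([-3.40994724e-03, -3.87607777e+01,  2.38471037e+01,  5.37800565e+00,
       -3.87258944e-03, -1.71565733e-05]), 'tcp_pos': array([ 248.97781143, -490.24639527,  403.87645106]), 'ee_rot': array([ 7.31003413e-01, -3.05485399e+00, -2.61078619e-03]), 'ft_force': array([ 0.79586934, -0.05366632, -0.62897878]), 'torque': array([ 0.00423173,  0.01745067, -0.01836339]), 'finger_force': 0.0, 'width': 85.67371970401888}
```

View pics/top0.png

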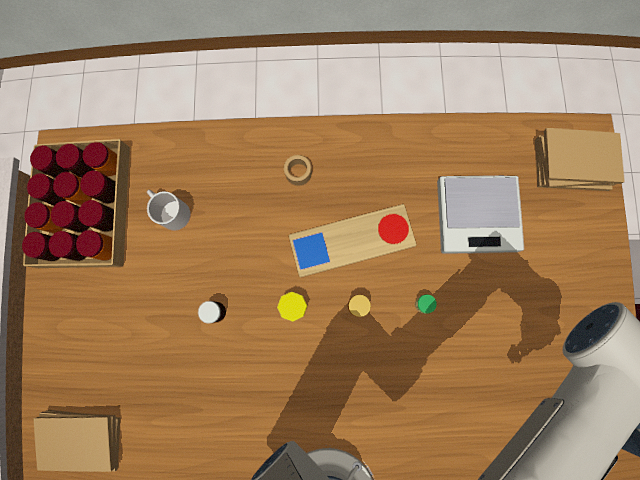

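View pics/side0.png

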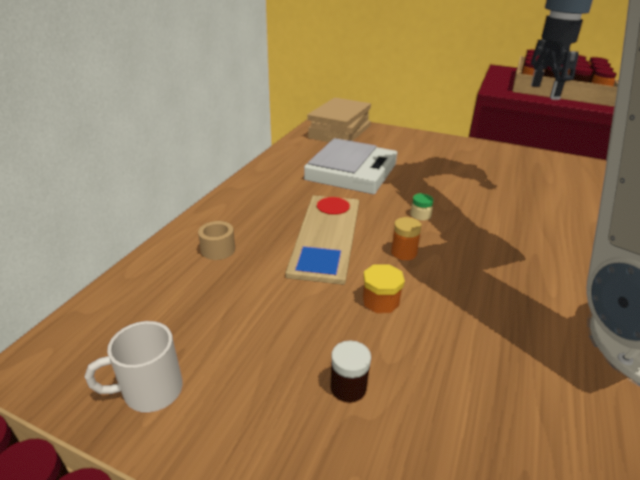

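Top view: dark jar lid is at about (211,312), tub (292,306), gold jar (360,305), pot (427,303), blue mat (311,250), red mat (394,228). The side view shows everything upright and clear. Next I measure positions.

```bash
cat >> h.py <<'E'
def ray_at(cam,uv,z):
    f,c=K(cam); T=np.array(c['T']); uv=np.atleast_2d(np.array(uv,float))
    x=(uv-[c['cx'],c['cy']])/f; a=x.copy()
    for _ in range(8): a=x/(1+c['k1']*(a**2).sum(1,keepdims=True))
    r=np.c_[a,np.ones(len(a))]@T[:3,:3].T; o=T[:3,3]
    return o+r*((z-o[2])/r[:,2])[:,None]
def top_fit(cam,im,d,uv,z,tol=5,win=30):
    """region of flat top around pixel uv at world height z: min-circle/moment centre on plane z"""
    P=cloud(cam,d); hsv=cv2.cvtColor(im,cv2.COLOR_RGB2HSV).astype(int)
    u,v=map(int,uv); p=im[v-1:v+2,u-1:u+2].reshape(-1,3).mean(0)
    m=(np.abs(im-p).max(-1)<45)&(np.abs(P[...,2]-z)<tol)
    w=np.zeros_like(m); w[max(0,v-win):v+win,max(0,u-win):u+win]=1
    m=(m&w).astype(np.uint8); n,l,s,c=cv2.connectedComponentsWithStats(m); k=l[v,u]
    m=(l==k).astype(np.uint8)
    ct=max(cv2.findContours(m,0,cv2.CHAIN_APPROX_NONE)[0],key=cv2.contourArea)[:,0,:]
    ys,xs=np.nonzero(m); Q=ray_at(cam,np.c_[xs,ys],z)
    C=ray_at(cam,ct,z)
    return Q[:,:2].mean(0),C[:,:2],np.median(P[m>0,2]),m.sum()
E
python3 - <<'E'
from h import *
z=np.load('/tmp/top.npz');im,d=z['im'],z['d']
for n,uv,h in [('dark',(211,312),68),('tub',(292,306),55),('gold',(360,305),68),('pot',(427,303),44),('blue',(311,250),19),('red',(394,228),19)]:
    c,C,zz,N=top_fit('top',im,d,uv,h,8); 
    r=cv2.minAreaRect(C.astype(np.float32)); e=cv2.minEnclosingCircle(C.astype(np.float32))
    print(n,c.round(1),'z',zz.round(1),N,'rect',np.round(r[0],1),np.round(r[1],1),round(r[2],1),'circ',np.round(e[0],1),round(e[1],1))
    if n=='tub':
        a=C-c; th=np.radians(np.arange(0,45,1)); 
        # circumscribed: support width summed over flats directions min
        s=[sum((a@[np.cos(t+k*np.pi/4),np.sin(t+k*np.pi/4)]).max() for k in range(8)) for t in th]
        print('tub flat angle',np.argsort(s)[:5],min(s)/8,max(s)/8)
# plank corners
P=cloud('top',d); m=((np.abs(P[...,2]-16)<5)&(P[...,1]>-190)&(P[...,1]<150)&(P[...,0]>450)&(P[...,0]<700)).astype(np.uint8)
m=cv2.morphologyEx(m,cv2.MORPH_OPEN,np.ones((5,5)));ct=max(cv2.findContours(m,0,cv2.CHAIN_APPROX_NONE)[0],key=cv2.contourArea)[:,0,:]
print(cv2.minAreaRect(ray_at('top',ct,15)[:,:2].astype(np.float32)))
for n in('mug','tape_roll'):
    print(n,manip.search_frame('top',n)[:1])
for n in ('dark_jar','tub','gold_jar','sample_pot','blue_mat','red_mat'):
    r=manip.spot_point('top',n)[0]; print(n,r['score'],ray_at('top',r['uv'],19 if 'mat' in n else 0).round(1))
zz=np.load('/tmp/side.npz');im,d=zz['im'],zz['d']
for n,uv,h in [('dark',(352,358),68),('tub',(383,278),55),('gold',(408,226),68),('pot',(422,201),44),('blue',(318,261),19),('red',(334,206),19)]:
    c,C,q,N=top_fit('side',im,d,uv,h,8); e=cv2.minEnclosingCircle(C.astype(np.float32)); print(n,c.round(1),q,N,e)
E
```

```text
dark [440.8 270.6] z 68.9 342 rect [440.3 271.6] [48.  46.6] 89.6 circ [440.2 270.8] 25.0
tub [451.6  76.2] z 55.9 621 rect [451.7  76.1] [63.6 64. ] 23.7 circ [451.7  76.1] 34.2
tub flat angle [25 26 24 23 22] 32.0436879877338 33.77497629825754
gold [452.5 -83.4] z 69.0 321 rect [453.  -83.7] [49.4 42. ] 60.2 circ [450.3 -82.3] 24.9
pot [ 453.5 -238.5] z 44.5 194 rect [ 454.4 -237.7] [29.  44.3] 52.7 circ [ 450.6 -242.6] 22.2
blue [586.9  30.2] z 20.1 889 rect [586.8  30.3] [74.1 73.8] 14.0 circ [586.8  30.3] 51.5
red [ 636.9 -173.2] z 19.8 701 rect [ 636.3 -173.3] [72.6 73.6] 12.9 circ [ 636.8 -173.2] 37.6
((605.4868774414062, -41.86614990234375), (110.21522521972656, 238.59274291992188), 13.814177513122559)
mug [{'box': [148.1, 188.7, 188.3, 231.9], 'score': 0.96}]
tape_roll [{'box': [284.9, 152.9, 312.7, 185.0], 'score': 0.84}]
dark_jar 0.97 [[438.1 269.1   0. ]]
tub 0.94 [[453.7  73.2   0. ]]
gold_jar 0.94 [[444.7 -85.3   0. ]]
sample_pot 0.56 [[ 449.8 -246.4    0. ]]
blue_mat 0.61 [[588.4  26.9  19. ]]
red_mat 0.97 [[ 632.7 -165.    19. ]]
dark [441.6 272.7] 68.67344720570452 962 ((441.8184814453125, 273.01251220703125), 28.397178649902344)
tub [451.9  77.2] 56.13112797750591 843 ((451.2184753417969, 77.94783020019531), 37.81431198120117)
gold [454.4 -83. ] 69.45831381843408 275 ((451.6217041015625, -78.71510314941406), 31.229324340820312)
pot [ 453.7 -237.1] 45.45835330038963 172 ((455.2104797363281, -237.37530517578125), 30.405019760131836)
blue [588.1  32.6] 20.232186127705432 882 ((588.656494140625, 31.79121971130371), 48.233768463134766)
red [ 639.2 -172.6] 20.33721273261824 434 ((639.9638671875, -174.13644409179688), 39.24904251098633)
```

{"method": "carry_out", "body": {"increments": [{"tx": -0.029, "ty": 0.0275, "tz": 0.006, "twist": -8.5}, {"tx": -0.058, "ty": 0.055, "tz": 0.012, "twist": -17}, {"tx": -0.087, "ty": 0.0825, "tz": 0.018, "twist": -25.5}, {"tx": -0.116, "ty": 0.11, "tz": 0.024, "twist": -34}, {"tx": -0.145, "ty": 0.1375, "tz": 0.03, "twist": -42.5}, {"tx": -0.174, "ty": 0.165, "tz": 0.036, "twist": -51}, {"tx": -0.203, "ty": 0.1925, "tz": 0.042, "twist": -59.5}, {"tx": -0.232, "ty": 0.22, "tz": 0.048, "twist": -68}, {"tx": -0.261, "ty": 0.2475, "tz": 0.054, "twist": -76.5}, {"tx": -0.29, "ty": 0.275, "tz": 0.06, "twist": -85}], "jaw": -1, "force": 40}}

```text
time: 1.5
tcp_pos: [383.2, -112.3, 344.8]
ee_rot: [-2.608, 1.75, -0.001]
ft_force: [1.2, 0.2, 0.5]
width: 85.6
finger_force: 0.0
```

```bash
cat >> h.py <<'E'
from scipy.spatial.transform import Rotation as Ro
def to(x,y,z,yaw=None):
    """print tool-frame shift (m) and twist (deg) from measured pose; yaw = direction of tool y (closing), deg"""
    s=manip.observe(); R=Ro.from_rotvec(s['ee_rot']).as_matrix(); p=np.array(s['tcp_pos'])
    yw=np.degrees(np.arctan2(R[1,1],R[0,1])); dl=R.T@(np.array([x,y,z])-p)
    tw=None if yaw is None else round(-((yaw-yw+90)%180-90),1)
    print('tcp',p.round(1),'yaw',yw.round(1),'tilt',np.degrees(np.arccos(-R[2,2])).round(2),'shift',(dl/1000).round(4),'twist',tw,'w',round(s['width'],1),'F',np.round(s['ft_force'],1),'t',round(s['time'],1))
E
python3 - <<'E'
from h import *
to(451.7,76.3,300,24)
im,d=grab('top','top1'); P=cloud('top',d)
import itertools
for n,uv,h,r in [('dark',(211,312),68,26),('gold',(360,305),68,26),('pot',(427,303),44,23)]:
    # mask by height only
    m=(np.abs(P[...,2]-h)<4); w=np.zeros_like(m); u,v=uv; w[v-25:v+25,u-25:u+25]=1; m=m&w
    ys,xs=np.nonzero(m); Q=ray_at('top',np.c_[xs,ys],h)[:,:2]; e=cv2.minEnclosingCircle(Q.astype(np.float32)); print(n,Q.mean(0),len(Q),e)
E
```

```text
tcp [ 383.2 -112.3  344.8] yaw -157.7 tilt 0.06 shift [-0.1486 -0.1348  0.0449] twist -1.7 w 85.6 F [1.2 0.2 0.5] t 1.5
dark [440.48643002 269.98035022] 323 ((440.39837646484375, 270.19256591796875), 25.54123878479004)
gold [453.04521824 -76.93161412] 258 ((450.5005798339844, -81.62932586669922), 25.205732345581055)
pot [ 450.30451754 -243.07224497] 258 ((450.4402160644531, -242.40426635742188), 22.814075469970703)
```

{"method": "carry_out", "body": {"increments": [{"tx": -0.03, "ty": -0.027, "tz": 0.009, "twist": -0.4}, {"tx": -0.06, "ty": -0.054, "tz": 0.018, "twist": -0.8}, {"tx": -0.09, "ty": -0.081, "tz": 0.027, "twist": -1.2}, {"tx": -0.12, "ty": -0.108, "tz": 0.036, "twist": -1.7}, {"tx": -0.1486, "ty": -0.1348, "tz": 0.045, "twist": -1.7}, {"tx": -0.1486, "ty": -0.1348, "tz": 0.045, "twist": -1.7}, {"tx": -0.1486, "ty": -0.1348, "tz": 0.045, "twist": -1.7}]}}

```text
time: 2.25
tcp_pos: [452.8, 74.9, 299.4]
ee_rot: [2.63, -1.717, -0.001]
ft_force: [0.3, -0.3, 0.5]
width: 85.4
finger_force: 0.0
```

```bash
python3 - <<'E'
from h import *
to(451.7,76.3,194,24)
im,d=grab('side','side1')
for n,uv,h in [('tub',(383,278),55)]:
    c,C,q,N=top_fit('side',im,d,uv,h,8,45); a=C-c
    s=[sum((a@[np.cos(np.radians(t)+k*np.pi/4),np.sin(np.radians(t)+k*np.pi/4)]).max() for k in range(8)) for t in range(45)]
    print(c,N,np.argsort(s)[:6])
cv2.imwrite('pics/c1.png',cv2.resize(im[150:350,280:480,::-1],(600,600)))
E
```

```text
tcp [452.8  74.9 299.4] yaw -156.3 tilt 0.06 shift [-0.0018  0.0003  0.1054] twist -0.3 w 85.4 F [ 0.3 -0.3  0.5] t 2.2
[451.84695639  79.89263856] 928 [24 25 23 26 22 27]
```

View pics/c1.png

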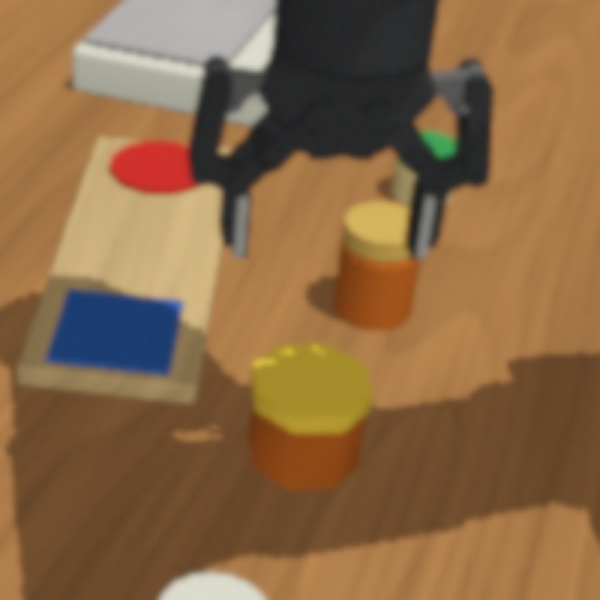

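The crop shows the open fingers straddling the tub, with the closing line across a pair of flats. I descend and grip the lid.

{"method": "carry_out", "body": {"increments": [{"tx": -0.001, "ty": 0.0, "tz": 0.02}, {"tx": -0.0018, "ty": 0.0003, "tz": 0.04}, {"tx": -0.0018, "ty": 0.0003, "tz": 0.06}, {"tx": -0.0018, "ty": 0.0003, "tz": 0.08}, {"tx": -0.0018, "ty": 0.0003, "tz": 0.095}, {"tx": -0.0018, "ty": 0.0003, "tz": 0.104}, {"tx": -0.0018, "ty": 0.0003, "tz": 0.1085}, {"tx": -0.0018, "ty": 0.0003, "tz": 0.1085}]}}

```text
invalid input at $.increments[0]: expected keys tx, ty, tz, twist
```

{"method": "carry_out", "body": {"increments": [{"tz": 0}, {"tz": 0}, {"tz": 0}, {"tz": 0}, {"tz": 0}, {"tz": 0}, {"tz": 0}, {"tz": 0}], "jaw": 1, "force": 40}}

```text
invalid input at $.increments[0]: expected keys tx, ty, tz, twist
```

```bash
python3 - <<'E'
from h import *
to(587,30.3,250,13.8)
im,d=grab('side'); cv2.imwrite('pics/c2.png',cv2.resize(im[180:340,300:460,::-1],(560,560)))
E
```

```text
tcp [452.6  74.2 299.7] yaw -156.4 tilt 0.03 shift [ 0.0941 -0.1056  0.0496] twist 9.8 w 85.2 F [-1.2  0.5  0.7] t 2.3
```

View pics/c2.png

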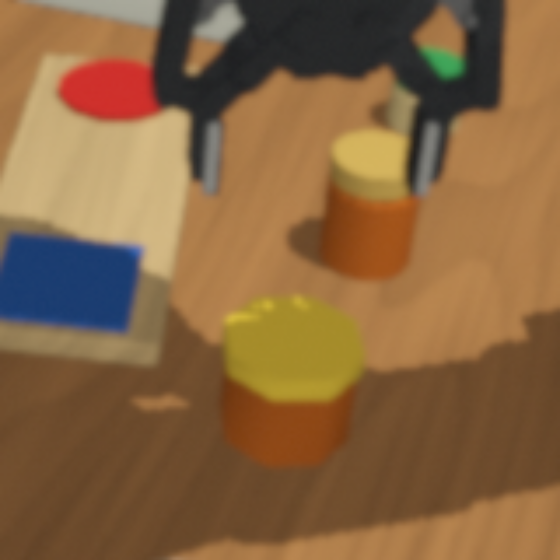

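{"method": "carry_out", "body": {"increments": [{"tx": -0.001, "ty": 0.0, "tz": 0.02, "twist": 0}, {"tx": -0.0022, "ty": 0.0, "tz": 0.04, "twist": 0}, {"tx": -0.0022, "ty": 0.0, "tz": 0.06, "twist": 0}, {"tx": -0.0022, "ty": 0.0, "tz": 0.08, "twist": 0}, {"tx": -0.0022, "ty": 0.0, "tz": 0.095, "twist": 0}, {"tx": -0.0022, "ty": 0.0, "tz": 0.104, "twist": 0}, {"tx": -0.0022, "ty": 0.0, "tz": 0.1085, "twist": 0}, {"tx": -0.0022, "ty": 0.0, "tz": 0.1085, "twist": 0}]}}

```text
time: 3.15
tcp_pos: [451.8, 75.9, 191.3]
ee_rot: [2.628, -1.721, 0.0]
ft_force: [-0.2, 0.1, -1.0]
width: 85.4
finger_force: 0.0
```

{"method": "carry_out", "body": {"increments": [{"tx": 0, "ty": 0, "tz": 0, "twist": 0}, {"tx": 0, "ty": 0, "tz": 0, "twist": 0}, {"tx": 0, "ty": 0, "tz": 0, "twist": 0}, {"tx": 0, "ty": 0, "tz": 0, "twist": 0}, {"tx": 0, "ty": 0, "tz": 0, "twist": 0}, {"tx": 0, "ty": 0, "tz": 0, "twist": 0}, {"tx": 0, "ty": 0, "tz": 0, "twist": 0}, {"tx": 0, "ty": 0, "tz": 0, "twist": 0}], "jaw": 1, "force": 40}}

```text
time: 3.95
tcp_pos: [452.2, 76.4, 192.1]
ee_rot: [-2.628, 1.719, -0.002]
ft_force: [-1.4, -0.1, 7.0]
width: 63.5
finger_force: 44.7
```

```bash
python3 - <<'E'
from h import *
to(587,30.3,250,13.8)
im,d=grab('side'); cv2.imwrite('pics/c3.png',cv2.resize(im[180:340,300:460,::-1],(560,560)))
E
```

```text
tcp [452.2  76.4 192.1] yaw -156.4 tilt 0.09 shift [ 0.0963 -0.1051 -0.0577] twist 9.8 w 63.5 F [-1.4 -0.1  7. ] t 4.0
```

View pics/c3.png

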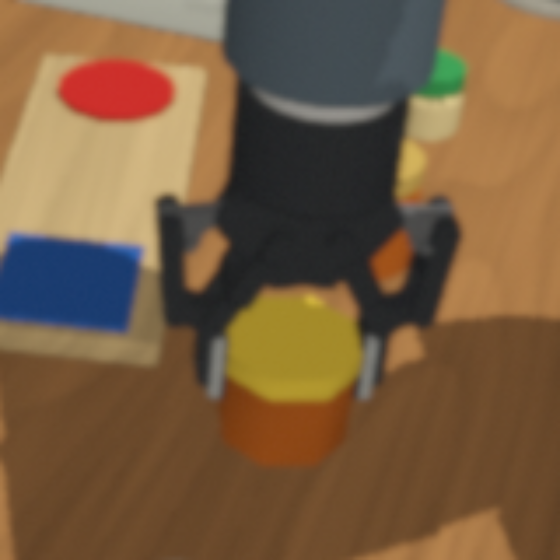

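The tub is held by its lid, width 63.5. I lift it and carry it above the blue mat.

{"method": "carry_out", "body": {"increments": [{"tx": 0, "ty": 0, "tz": -0.008, "twist": 0}, {"tx": 0, "ty": 0, "tz": -0.024, "twist": 0}, {"tx": 0.004, "ty": -0.0045, "tz": -0.042, "twist": 0.5}, {"tx": 0.014, "ty": -0.0155, "tz": -0.055, "twist": 2}, {"tx": 0.03, "ty": -0.033, "tz": -0.06, "twist": 4}, {"tx": 0.048, "ty": -0.0525, "tz": -0.06, "twist": 6}, {"tx": 0.066, "ty": -0.072, "tz": -0.06, "twist": 8}, {"tx": 0.082, "ty": -0.0895, "tz": -0.06, "twist": 9.8}, {"tx": 0.092, "ty": -0.1005, "tz": -0.06, "twist": 9.8}, {"tx": 0.0963, "ty": -0.1051, "tz": -0.06, "twist": 9.8}]}}

```text
time: 5.0
tcp_pos: [587.5, 29.7, 250.8]
ee_rot: [2.471, -1.939, -0.001]
ft_force: [-1.3, -0.6, -2.5]
width: 63.4
finger_force: 44.7
```

```bash
python3 - <<'E'
from h import *
im,d=grab('top','top2'); to(587,30.3,212,13.8)
P=cloud('top',d)
cv2.imwrite('pics/c4.png',cv2.resize(im[180:330,230:430,::-1],(800,600)))
E
```

```text
tcp [587.6  29.7 250.8] yaw -166.2 tilt 0.03 shift [-0.0007  0.0004  0.0388] twist -0.0 w 63.4 F [ 1.6  0.4 -2. ] t 5.0
```

View pics/c4.png

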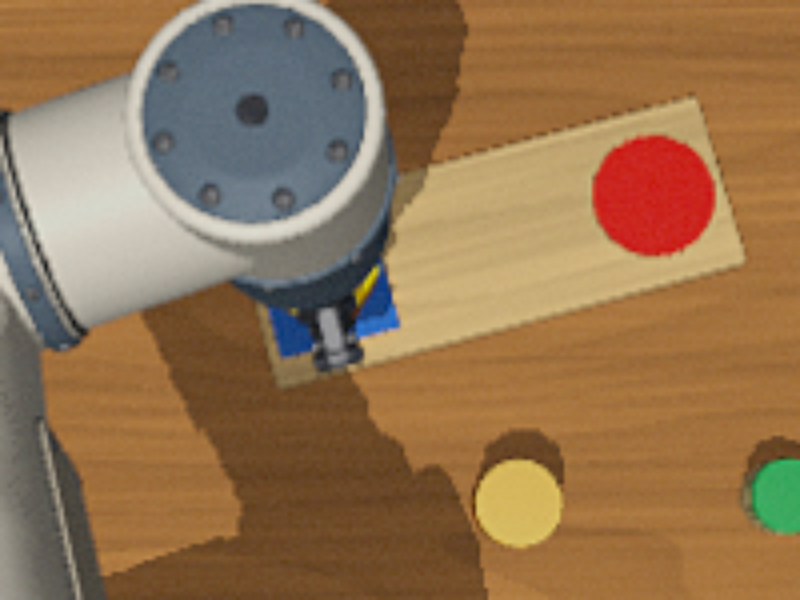

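The tub hangs over the blue mat, and the gold lid (360,306) and pot (427,303) are now well lit. I lower it slowly.

{"method": "carry_out", "body": {"increments": [{"tx": -0.0003, "ty": 0.0002, "tz": 0.005, "twist": 0}, {"tx": -0.0006, "ty": 0.0004, "tz": 0.013, "twist": 0}, {"tx": -0.0006, "ty": 0.0004, "tz": 0.021, "twist": 0}, {"tx": -0.0006, "ty": 0.0004, "tz": 0.028, "twist": 0}, {"tx": -0.0006, "ty": 0.0004, "tz": 0.033, "twist": 0}, {"tx": -0.0006, "ty": 0.0004, "tz": 0.036, "twist": 0}, {"tx": -0.0006, "ty": 0.0004, "tz": 0.0375, "twist": 0}, {"tx": -0.0006, "ty": 0.0004, "tz": 0.0385, "twist": 0}, {"tx": -0.0006, "ty": 0.0004, "tz": 0.0385, "twist": 0}]}}

```text
time: 5.95
tcp_pos: [586.2, 30.6, 212.8]
ee_rot: [-2.472, 1.938, -0.0]
ft_force: [-0.2, -0.4, -0.8]
width: 63.3
finger_force: 44.7
```

```bash
python3 - <<'E'
from h import *
z=np.load('/tmp/top.npz');im,d=z['im'],z['d']
for n,uv,h in [('dark',(211,312),68),('gold',(360,305),68),('pot',(427,303),44)]:
    c,C,zz,N=top_fit('top',im,d,uv,h,8); e=cv2.minEnclosingCircle(C.astype(np.float32)); print(n,c.round(1),N,e)
to(587,30.3,212,13.8)
E
```

```text
dark [622.8  13.2] 307200 ((758.4544677734375, 45.84882736206055), 1091.705810546875)
gold [450.1 -82. ] 370 ((449.93304443359375, -81.94750213623047), 25.075199127197266)
pot [ 450.6 -242.7] 269 ((450.6024475097656, -242.84153747558594), 22.281030654907227)
tcp [586.2  30.6 212.8] yaw -166.2 tilt 0.02 shift [ 0.0005 -0.0007  0.0008] twist 0.0 w 63.3 F [-0.2 -0.4 -0.8] t 6.0
```

{"method": "carry_out", "body": {"increments": [{"tx": 0.0004, "ty": -0.0006, "tz": 0.0005, "twist": 0}, {"tx": 0.0004, "ty": -0.0006, "tz": 0.001, "twist": 0}, {"tx": 0.0004, "ty": -0.0006, "tz": 0.001, "twist": 0}, {"tx": 0.0004, "ty": -0.0006, "tz": 0.001, "twist": 0}]}}

```text
time: 6.35
tcp_pos: [586.8, 30.4, 211.7]
ee_rot: [-2.472, 1.938, -0.0]
ft_force: [-0.2, -0.6, -2.1]
width: 63.2
finger_force: 44.7
```

{"method": "carry_out", "body": {"increments": [{"tx": 0, "ty": 0, "tz": 0.0005, "twist": 0}, {"tx": 0, "ty": 0, "tz": 0.0005, "twist": 0}, {"tx": 0, "ty": 0, "tz": 0.0005, "twist": 0}]}}

```text
time: 6.65
tcp_pos: [586.9, 30.4, 211.2]
ee_rot: [-2.473, 1.938, -0.0]
ft_force: [0.5, -0.7, -1.1]
width: 63.3
finger_force: 44.7
```

{"method": "carry_out", "body": {"increments": [{"tx": 0, "ty": 0, "tz": 0.0005, "twist": 0}, {"tx": 0, "ty": 0, "tz": 0.0005, "twist": 0}, {"tx": 0, "ty": 0, "tz": 0.0005, "twist": 0}]}}

```text
time: 6.95
tcp_pos: [586.8, 30.4, 211.2]
ee_rot: [-2.473, 1.938, -0.001]
ft_force: [-2.7, 0.9, 4.2]
width: 63.3
finger_force: 45.2
```

{"method": "carry_out", "body": {"increments": [{"tx": 0, "ty": 0, "tz": 0.0005, "twist": 0}, {"tx": 0, "ty": 0, "tz": 0.0005, "twist": 0}, {"tx": 0, "ty": 0, "tz": 0.0005, "twist": 0}]}}

```text
time: 7.25
tcp_pos: [586.8, 30.4, 211.2]
ee_rot: [-2.473, 1.938, -0.001]
ft_force: [-5.4, 1.4, 9.0]
width: 63.4
finger_force: 45.6
```

Contact confirmed. I release and rise.

{"method": "carry_out", "body": {"increments": [{"tx": 0, "ty": 0, "tz": -0.0005, "twist": 0}, {"tx": 0, "ty": 0, "tz": -0.0005, "twist": 0}, {"tx": 0, "ty": 0, "tz": -0.0005, "twist": 0}, {"tx": 0, "ty": 0, "tz": -0.0005, "twist": 0}, {"tx": 0, "ty": 0, "tz": -0.0005, "twist": 0}, {"tx": 0, "ty": 0, "tz": -0.0005, "twist": 0}], "jaw": -1}}

```text
time: 7.85
tcp_pos: [586.8, 30.4, 210.6]
ee_rot: [2.472, -1.938, -0.0]
ft_force: [0.5, -0.2, 0.1]
width: 85.5
finger_force: 0.0
```

{"method": "carry_out", "body": {"increments": [{"tx": 0, "ty": 0, "tz": -0.01, "twist": 0}, {"tx": 0, "ty": 0, "tz": -0.03, "twist": 0}, {"tx": 0, "ty": 0, "tz": -0.06, "twist": 0}, {"tx": 0, "ty": 0, "tz": -0.09, "twist": 0}]}}

```text
time: 8.25
tcp_pos: [586.7, 30.3, 302.3]
ee_rot: [2.472, -1.938, 0.0]
ft_force: [1.0, -0.3, -0.6]
width: 85.1
finger_force: 0.0
```

```bash
python3 - <<'E'
from h import *
to(450.5,-242.7,260,13.8)
E
```

```text
tcp [586.7  30.3 302.3] yaw -166.2 tilt 0.02 shift [0.2325 0.1975 0.0424] twist 0.0 w 85.1 F [ 1.  -0.3 -0.6] t 8.2
```

{"method": "carry_out", "body": {"increments": [{"tx": 0.012, "ty": 0.01, "tz": 0, "twist": 0}, {"tx": 0.04, "ty": 0.034, "tz": 0, "twist": 0}, {"tx": 0.076, "ty": 0.0646, "tz": 0, "twist": 0}, {"tx": 0.112, "ty": 0.095, "tz": 0, "twist": 0}, {"tx": 0.148, "ty": 0.126, "tz": 0.01, "twist": 0}, {"tx": 0.184, "ty": 0.156, "tz": 0.02, "twist": 0}, {"tx": 0.212, "ty": 0.18, "tz": 0.03, "twist": 0}, {"tx": 0.228, "ty": 0.194, "tz": 0.042, "twist": 0}, {"tx": 0.2325, "ty": 0.1975, "tz": 0.042, "twist": 0}, {"tx": 0.2325, "ty": 0.1975, "tz": 0.042, "twist": 0}]}}

```text
time: 9.25
tcp_pos: [450.2, -243.2, 259.0]
ee_rot: [2.471, -1.94, 0.0]
ft_force: [0.4, 0.3, 0.6]
width: 85.5
finger_force: 0.0
```

```bash
python3 - <<'E'
from h import *
to(450.5,-242.7,178,13.8)
im,d=grab('top')
for n,uv,h in [('tub',(307,246),74),('red',(394,228),19),('blue',(299,265),19)]:
    try:
        c,C,zz,N=top_fit('top',im,d,uv,h,5,40); r=cv2.minAreaRect(C.astype(np.float32)); print(n,c.round(1),zz,N,r,cv2.minEnclosingCircle(C.astype(np.float32)))
        if n=='tub':
            a=C-c;s=[sum((a@[np.cos(np.radians(t)+k*np.pi/4),np.sin(np.radians(t)+k*np.pi/4)]).max() for k in range(8)) for t in range(45)]
            print(np.argsort(s)[:5],min(s)/8)
    except Exception as e: print(n,e)
cv2.imwrite('pics/c5.png',cv2.resize(im[190:340,270:470,::-1],(800,600)))
E
```

```text
tcp [ 450.2 -243.2  259. ] yaw -166.3 tilt 0.01 shift [-0.0004 -0.0004  0.081 ] twist -0.1 w 85.5 F [0.4 0.3 0.6] t 9.2
tub [586.3  29.7] 74.75302259261139 561 ((586.8895874023438, 29.47998809814453), (63.28004837036133, 60.537681579589844), 15.185199737548828) ((585.8267822265625, 29.386016845703125), 33.542903900146484)
[14 15 13 16 12] 31.07982519531134
red [ 633.3 -172.2] 19.981240916618958 618 ((631.494140625, -172.41754150390625), (75.19830322265625, 63.031890869140625), 81.84208679199219) ((636.6380615234375, -173.13294982910156), 37.84576416015625)
blue [550.3  60.1] 16.513945846737897 2 ((550.3262939453125, 60.076324462890625), (2.4576914310455322, 0.0), 179.32232666015625) ((550.3262939453125, 60.076324462890625), 1.2289457321166992)
```

View pics/c5.png

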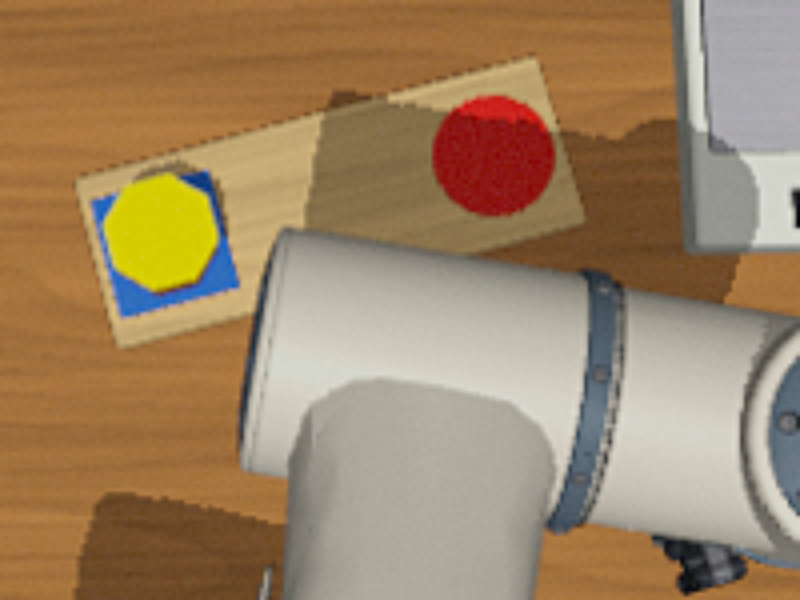

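The tub sits on the blue mat, centred within about 1 mm, with its flats parallel to the mat. I grip the pot next.

{"method": "carry_out", "body": {"increments": [{"tx": -0.0004, "ty": -0.0004, "tz": 0.015, "twist": 0}, {"tx": -0.0004, "ty": -0.0004, "tz": 0.04, "twist": 0}, {"tx": -0.0004, "ty": -0.0004, "tz": 0.062, "twist": 0}, {"tx": -0.0004, "ty": -0.0004, "tz": 0.076, "twist": 0}, {"tx": -0.0004, "ty": -0.0004, "tz": 0.082, "twist": 0}, {"tx": -0.0004, "ty": -0.0004, "tz": 0.083, "twist": 0}, {"tx": -0.0004, "ty": -0.0004, "tz": 0.083, "twist": 0}]}}

```text
time: 10.0
tcp_pos: [451.6, -241.8, 176.5]
ee_rot: [-2.473, 1.937, -0.002]
ft_force: [0.0, 1.2, 0.1]
width: 85.2
finger_force: 0.0
```

{"method": "carry_out", "body": {"increments": [{"tx": 0, "ty": 0, "tz": 0, "twist": 0}, {"tx": 0, "ty": 0, "tz": 0, "twist": 0}, {"tx": 0, "ty": 0, "tz": 0, "twist": 0}, {"tx": 0, "ty": 0, "tz": 0, "twist": 0}, {"tx": 0, "ty": 0, "tz": 0, "twist": 0}, {"tx": 0, "ty": 0, "tz": 0, "twist": 0}, {"tx": 0, "ty": 0, "tz": 0, "twist": 0}, {"tx": 0, "ty": 0, "tz": 0, "twist": 0}, {"tx": 0, "ty": 0, "tz": 0, "twist": 0}, {"tx": 0, "ty": 0, "tz": 0, "twist": 0}], "jaw": 1, "force": 30}}

```text
time: 11.0
tcp_pos: [451.1, -242.1, 176.5]
ee_rot: [-2.472, 1.938, -0.002]
ft_force: [-1.5, 1.2, 5.8]
width: 44.7
finger_force: 30.7
```

```bash
python3 - <<'E'
from h import *
to(586.6,29.8,290,13.8)
E
```

```text
tcp [ 451.1 -242.1  176.5] yaw -166.2 tilt 0.06 shift [-0.2316 -0.1967 -0.1135] twist 0.0 w 44.7 F [-1.5  1.2  5.8] t 11.0
```

{"method": "carry_out", "body": {"increments": [{"tx": 0, "ty": 0, "tz": -0.01, "twist": 0}, {"tx": 0, "ty": 0, "tz": -0.03, "twist": 0}, {"tx": 0, "ty": 0, "tz": -0.055, "twist": 0}, {"tx": -0.004, "ty": -0.0034, "tz": -0.08, "twist": 0}, {"tx": -0.014, "ty": -0.0119, "tz": -0.1, "twist": 0}, {"tx": -0.03, "ty": -0.0255, "tz": -0.11, "twist": 0}, {"tx": -0.052, "ty": -0.0442, "tz": -0.1135, "twist": 0}, {"tx": -0.076, "ty": -0.0646, "tz": -0.1135, "twist": 0}, {"tx": -0.1, "ty": -0.085, "tz": -0.1135, "twist": 0}, {"tx": -0.124, "ty": -0.1054, "tz": -0.1135, "twist": 0}]}}

```text
time: 12.0
tcp_pos: [523.8, -95.4, 289.7]
ee_rot: [-2.472, 1.938, -0.0]
ft_force: [1.5, 0.6, -0.9]
width: 45.0
finger_force: 31.0
```

{"method": "carry_out", "body": {"increments": [{"tx": -0.024, "ty": -0.0204, "tz": 0, "twist": 0}, {"tx": -0.048, "ty": -0.0408, "tz": 0, "twist": 0}, {"tx": -0.07, "ty": -0.0594, "tz": 0, "twist": 0}, {"tx": -0.088, "ty": -0.0747, "tz": 0, "twist": 0}, {"tx": -0.1, "ty": -0.085, "tz": 0, "twist": 0}, {"tx": -0.106, "ty": -0.09, "tz": 0, "twist": 0}, {"tx": -0.1076, "ty": -0.0913, "tz": 0, "twist": 0}, {"tx": -0.1076, "ty": -0.0913, "tz": 0, "twist": 0}, {"tx": -0.1076, "ty": -0.0913, "tz": 0, "twist": 0}]}}

```text
time: 12.9
tcp_pos: [586.2, 29.0, 289.3]
ee_rot: [2.472, -1.939, -0.0]
ft_force: [0.7, 0.1, -0.2]
width: 44.7
finger_force: 31.0
```

```bash
python3 - <<'E'
from h import *
to(586.6,29.8,253,13.8)
im,d=grab('side'); cv2.imwrite('pics/c6.png',cv2.resize(im[130:290,240:400,::-1],(560,560)))
E
```

```text
tcp [586.2  29.  289.3] yaw -166.2 tilt 0.01 shift [-0.0007 -0.0005  0.0363] twist -0.0 w 44.7 F [ 0.7  0.1 -0.2] t 12.9
```

View pics/c6.png

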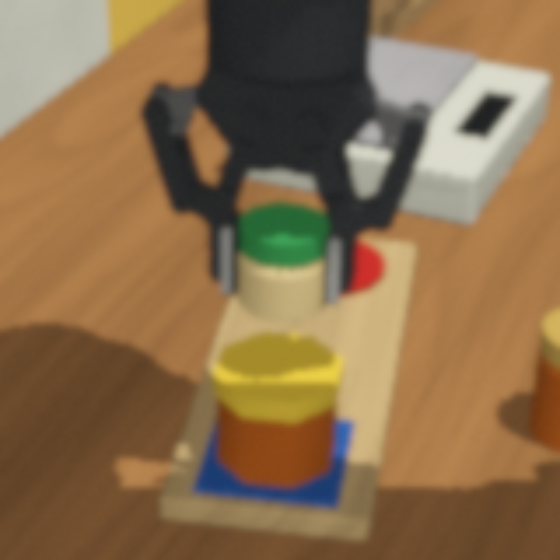

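The pot is held upright above the tub. I lower it to just above the lid, then feel for contact.

{"method": "carry_out", "body": {"increments": [{"tx": -0.001, "ty": -0.0003, "tz": 0.004, "twist": 0}, {"tx": -0.001, "ty": -0.0003, "tz": 0.012, "twist": 0}, {"tx": -0.001, "ty": -0.0003, "tz": 0.02, "twist": 0}, {"tx": -0.001, "ty": -0.0003, "tz": 0.027, "twist": 0}, {"tx": -0.001, "ty": -0.0003, "tz": 0.032, "twist": 0}, {"tx": -0.001, "ty": -0.0003, "tz": 0.035, "twist": 0}, {"tx": -0.001, "ty": -0.0003, "tz": 0.036, "twist": 0}, {"tx": -0.001, "ty": -0.0003, "tz": 0.0365, "twist": 0}, {"tx": -0.001, "ty": -0.0003, "tz": 0.0365, "twist": 0}]}}

```text
time: 13.85
tcp_pos: [586.7, 30.9, 252.9]
ee_rot: [-2.472, 1.938, -0.001]
ft_force: [1.3, 0.4, -0.2]
width: 45.0
finger_force: 31.0
```

{"method": "carry_out", "body": {"increments": [{"tx": 0, "ty": 0, "tz": 0.0005, "twist": 0}, {"tx": 0, "ty": 0, "tz": 0.001, "twist": 0}, {"tx": 0, "ty": 0, "tz": 0.001, "twist": 0}]}}

```text
time: 14.15
tcp_pos: [586.6, 30.9, 251.7]
ee_rot: [-2.472, 1.938, -0.0]
ft_force: [-0.1, 0.0, -1.0]
width: 44.9
finger_force: 31.0
```

{"method": "carry_out", "body": {"increments": [{"tx": 0, "ty": 0, "tz": 0.0005, "twist": 0}, {"tx": 0, "ty": 0, "tz": 0.0005, "twist": 0}, {"tx": 0, "ty": 0, "tz": 0.0005, "twist": 0}]}}

```text
time: 14.45
tcp_pos: [586.6, 30.9, 251.2]
ee_rot: [2.472, -1.938, -0.0]
ft_force: [-0.4, 0.9, -1.0]
width: 44.9
finger_force: 31.0
```

{"method": "carry_out", "body": {"increments": [{"tx": 0.0006, "ty": 0, "tz": 0.0, "twist": 0}, {"tx": 0.0006, "ty": 0, "tz": 0.0005, "twist": 0}, {"tx": 0.0006, "ty": 0, "tz": 0.0005, "twist": 0}]}}

```text
time: 14.75
tcp_pos: [586.7, 30.3, 250.6]
ee_rot: [2.472, -1.938, -0.0]
ft_force: [0.4, 0.1, -1.8]
width: 44.9
finger_force: 31.0
```

{"method": "carry_out", "body": {"increments": [{"tx": 0, "ty": 0, "tz": 0.0005, "twist": 0}, {"tx": 0, "ty": 0, "tz": 0.0005, "twist": 0}, {"tx": 0, "ty": 0, "tz": 0.0005, "twist": 0}]}}

```text
time: 15.05
tcp_pos: [586.8, 30.3, 250.5]
ee_rot: [-2.473, 1.938, -0.0]
ft_force: [-0.6, -0.3, 3.2]
width: 44.7
finger_force: 31.2
```

{"method": "carry_out", "body": {"increments": [{"tx": 0, "ty": 0, "tz": 0, "twist": 0}, {"tx": 0, "ty": 0, "tz": 0, "twist": 0}, {"tx": 0, "ty": 0, "tz": 0, "twist": 0}, {"tx": 0, "ty": 0, "tz": 0, "twist": 0}, {"tx": 0, "ty": 0, "tz": 0, "twist": 0}, {"tx": 0, "ty": 0, "tz": 0, "twist": 0}, {"tx": 0, "ty": 0, "tz": 0, "twist": 0}, {"tx": 0, "ty": 0, "tz": 0, "twist": 0}], "jaw": -1}}

```text
time: 15.85
tcp_pos: [586.7, 30.3, 250.2]
ee_rot: [2.473, -1.938, -0.0]
ft_force: [0.9, 0.8, 0.1]
width: 85.2
finger_force: 0.0
```

{"method": "carry_out", "body": {"increments": [{"tx": 0, "ty": 0, "tz": -0.01, "twist": 0}, {"tx": 0, "ty": 0, "tz": -0.03, "twist": 0}, {"tx": 0, "ty": 0, "tz": -0.055, "twist": 0}, {"tx": 0, "ty": 0, "tz": -0.07, "twist": 0}]}}

```text
time: 16.25
tcp_pos: [587.1, 30.2, 323.1]
ee_rot: [-2.471, 1.936, -0.004]
ft_force: [0.5, 0.1, 0.1]
width: 85.3
finger_force: 0.0
```

```bash
python3 - <<'E'
from h import *
to(440.4,270.3,280,13.8)
E
```

```text
tcp [587.1  30.2 323.1] yaw -166.2 tilt 0.19 shift [-0.2682  0.0852  0.0427] twist 0.0 w 85.3 F [0.5 0.1 0.1] t 16.2
```

{"method": "carry_out", "body": {"increments": [{"tx": -0.012, "ty": 0.0038, "tz": 0, "twist": 0}, {"tx": -0.045, "ty": 0.0143, "tz": 0, "twist": 0}, {"tx": -0.085, "ty": 0.027, "tz": 0, "twist": 0}, {"tx": -0.13, "ty": 0.0413, "tz": 0.01, "twist": 0}, {"tx": -0.175, "ty": 0.0556, "tz": 0.02, "twist": 0}, {"tx": -0.215, "ty": 0.0683, "tz": 0.03, "twist": 0}, {"tx": -0.245, "ty": 0.0778, "tz": 0.04, "twist": 0}, {"tx": -0.262, "ty": 0.0832, "tz": 0.043, "twist": 0}, {"tx": -0.2682, "ty": 0.0852, "tz": 0.043, "twist": 0}, {"tx": -0.2682, "ty": 0.0852, "tz": 0.043, "twist": 0}]}}

```text
time: 17.25
tcp_pos: [439.4, 271.0, 277.2]
ee_rot: [2.474, -1.936, -0.0]
ft_force: [0.0, -0.0, -0.1]
width: 85.8
finger_force: 0.0
```

```bash
python3 - <<'E'
from h import *
to(440.4,270.3,192,13.8)
im,d=grab('top')
P=cloud('top',d)
for n,uv,h in [('pot',(305,242),118),('red',(394,228),19),('gold',(360,305),68)]:
    m=(np.abs(P[...,2]-h)<5) if n=='pot' else None
    try:
        c,C,zz,N=top_fit('top',im,d,uv,h,5,40); print(n,c.round(1),zz,N,cv2.minEnclosingCircle(C.astype(np.float32)))
    except Exception as e: print(n,e)
cv2.imwrite('pics/c7.png',cv2.resize(im[180:330,190:390,::-1],(800,600)))
E
```

```text
tcp [439.4 271.  277.2] yaw -166.1 tilt 0.02 shift [ 0.0009 -0.0009  0.0852] twist 0.1 w 85.8 F [ 0.  -0.  -0.1] t 17.2
pot [586.3  29. ] 118.62821421050648 278 ((586.6093139648438, 29.133745193481445), 21.477344512939453)
red [ 637.1 -173.1] 20.025895349477082 680 ((636.8057861328125, -173.13970947265625), 37.65729522705078)
gold [449.9 -81.8] 69.09786585728318 362 ((450.0303955078125, -81.9245834350586), 24.975313186645508)
```

View pics/c7.png

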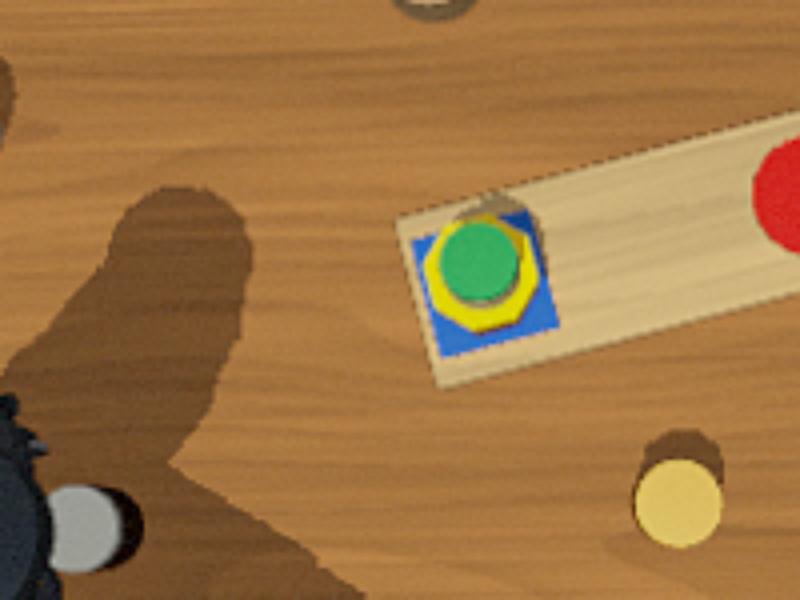

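The pot sits centred on the tub, within about 0.5 mm. Now the dark jar.

{"method": "carry_out", "body": {"increments": [{"tx": 0.0009, "ty": -0.0009, "tz": 0.015, "twist": 0}, {"tx": 0.0009, "ty": -0.0009, "tz": 0.04, "twist": 0}, {"tx": 0.0009, "ty": -0.0009, "tz": 0.064, "twist": 0}, {"tx": 0.0009, "ty": -0.0009, "tz": 0.08, "twist": 0}, {"tx": 0.0009, "ty": -0.0009, "tz": 0.086, "twist": 0}, {"tx": 0.0009, "ty": -0.0009, "tz": 0.087, "twist": 0}, {"tx": 0.0009, "ty": -0.0009, "tz": 0.087, "twist": 0}]}}

```text
time: 18.0
tcp_pos: [441.6, 269.6, 191.0]
ee_rot: [-2.471, 1.938, -0.001]
ft_force: [-0.4, -0.9, -0.2]
width: 85.1
finger_force: 0.0
```

{"method": "carry_out", "body": {"increments": [{"tx": 0, "ty": 0, "tz": 0, "twist": 0}, {"tx": 0, "ty": 0, "tz": 0, "twist": 0}, {"tx": 0, "ty": 0, "tz": 0, "twist": 0}, {"tx": 0, "ty": 0, "tz": 0, "twist": 0}, {"tx": 0, "ty": 0, "tz": 0, "twist": 0}, {"tx": 0, "ty": 0, "tz": 0, "twist": 0}, {"tx": 0, "ty": 0, "tz": 0, "twist": 0}, {"tx": 0, "ty": 0, "tz": 0, "twist": 0}, {"tx": 0, "ty": 0, "tz": 0, "twist": 0}, {"tx": 0, "ty": 0, "tz": 0, "twist": 0}], "jaw": 1, "force": 40}}

```text
time: 19.0
tcp_pos: [441.4, 270.0, 191.2]
ee_rot: [-2.472, 1.936, -0.001]
ft_force: [-0.1, -1.1, 5.4]
width: 51.0
finger_force: 41.6
```

```bash
python3 - <<'E'
from h import *
to(636.9,-173.2,345,13.8)
to(636.9,-173.2,250,13.8)
E
```

```text
tcp [441.4 270.  191.2] yaw -166.2 tilt 0.1 shift [ 0.477  -0.0841 -0.1539] twist 0.0 w 51.0 F [-0.1 -1.1  5.4] t 19.0
tcp [441.4 270.  191.2] yaw -166.2 tilt 0.1 shift [ 0.4771 -0.0839 -0.0589] twist 0.0 w 51.0 F [-0.1 -1.1  5.4] t 19.0
```

{"method": "carry_out", "body": {"increments": [{"tx": 0, "ty": 0, "tz": -0.01, "twist": 0}, {"tx": 0, "ty": 0, "tz": -0.03, "twist": 0}, {"tx": 0, "ty": 0, "tz": -0.06, "twist": 0}, {"tx": 0.003, "ty": -0.0005, "tz": -0.09, "twist": 0}, {"tx": 0.012, "ty": -0.002, "tz": -0.12, "twist": 0}, {"tx": 0.028, "ty": -0.005, "tz": -0.142, "twist": 0}, {"tx": 0.052, "ty": -0.009, "tz": -0.152, "twist": 0}, {"tx": 0.082, "ty": -0.0145, "tz": -0.154, "twist": 0}, {"tx": 0.112, "ty": -0.0198, "tz": -0.154, "twist": 0}, {"tx": 0.142, "ty": -0.025, "tz": -0.154, "twist": 0}]}}

```text
time: 20.0
tcp_pos: [499.2, 136.7, 344.4]
ee_rot: [2.473, -1.938, -0.001]
ft_force: [0.5, 0.0, -1.4]
width: 50.9
finger_force: 42.3
```

{"method": "carry_out", "body": {"increments": [{"tx": 0.03, "ty": -0.0053, "tz": 0, "twist": 0}, {"tx": 0.06, "ty": -0.0106, "tz": 0, "twist": 0}, {"tx": 0.09, "ty": -0.0159, "tz": 0, "twist": 0}, {"tx": 0.12, "ty": -0.0212, "tz": 0, "twist": 0}, {"tx": 0.15, "ty": -0.0265, "tz": 0, "twist": 0}, {"tx": 0.18, "ty": -0.0317, "tz": 0, "twist": 0}, {"tx": 0.21, "ty": -0.037, "tz": 0, "twist": 0}, {"tx": 0.24, "ty": -0.0423, "tz": 0, "twist": 0}, {"tx": 0.265, "ty": -0.0467, "tz": 0, "twist": 0}, {"tx": 0.285, "ty": -0.0503, "tz": 0, "twist": 0}]}}

```text
time: 21.0
tcp_pos: [616.2, -128.3, 343.8]
ee_rot: [2.471, -1.939, -0.002]
ft_force: [0.3, 0.2, -2.4]
width: 51.2
finger_force: 42.3
```

```bash
python3 - <<'E'
from h import *
to(636.9,-173.2,250,13.8)
to(636.9,-173.2,214,13.8)
E
```

```text
tcp [ 616.2 -128.3  343.8] yaw -166.2 tilt 0.09 shift [ 0.0485 -0.0095  0.0938] twist -0.0 w 51.2 F [ 0.3  0.2 -2.4] t 21.0
tcp [ 616.2 -128.3  343.8] yaw -166.2 tilt 0.09 shift [ 0.0486 -0.0096  0.1298] twist -0.0 w 51.2 F [ 0.3  0.2 -2.4] t 21.0
```

{"method": "carry_out", "body": {"increments": [{"tx": 0.016, "ty": -0.003, "tz": 0.005, "twist": 0}, {"tx": 0.032, "ty": -0.006, "tz": 0.02, "twist": 0}, {"tx": 0.044, "ty": -0.0085, "tz": 0.04, "twist": 0}, {"tx": 0.0492, "ty": -0.0096, "tz": 0.06, "twist": 0}, {"tx": 0.0492, "ty": -0.0096, "tz": 0.08, "twist": 0}, {"tx": 0.0492, "ty": -0.0096, "tz": 0.098, "twist": 0}, {"tx": 0.0492, "ty": -0.0096, "tz": 0.112, "twist": 0}, {"tx": 0.0492, "ty": -0.0096, "tz": 0.122, "twist": 0}, {"tx": 0.0492, "ty": -0.0096, "tz": 0.127, "twist": 0}, {"tx": 0.0492, "ty": -0.0096, "tz": 0.128, "twist": 0}]}}

```text
time: 22.0
tcp_pos: [637.2, -172.4, 215.8]
ee_rot: [2.472, -1.938, -0.001]
ft_force: [-0.4, -0.6, -1.0]
width: 50.7
finger_force: 42.3
```

{"method": "carry_out", "body": {"increments": [{"tx": 0, "ty": 0, "tz": 0, "twist": 0}, {"tx": 0, "ty": 0, "tz": 0.001, "twist": 0}, {"tx": 0, "ty": 0, "tz": 0.002, "twist": 0}, {"tx": 0, "ty": 0, "tz": 0.0025, "twist": 0}, {"tx": 0, "ty": 0, "tz": 0.0025, "twist": 0}]}}

```text
time: 22.5
tcp_pos: [637.2, -172.4, 213.8]
ee_rot: [-2.472, 1.938, -0.0]
ft_force: [0.6, -1.0, -2.3]
width: 51.1
finger_force: 42.3
```

{"method": "carry_out", "body": {"increments": [{"tx": 0.0008, "ty": 0.0003, "tz": 0.0005, "twist": 0}, {"tx": 0.0014, "ty": 0.0003, "tz": 0.001, "twist": 0}, {"tx": 0.0014, "ty": 0.0003, "tz": 0.0015, "twist": 0}, {"tx": 0.0014, "ty": 0.0003, "tz": 0.002, "twist": 0}, {"tx": 0.0014, "ty": 0.0003, "tz": 0.002, "twist": 0}]}}

```text
time: 23.0
tcp_pos: [637.2, -173.9, 211.5]
ee_rot: [2.472, -1.938, -0.0]
ft_force: [-0.7, 0.4, -0.2]
width: 50.7
finger_force: 42.3
```

{"method": "carry_out", "body": {"increments": [{"tx": 0, "ty": 0, "tz": 0.0005, "twist": 0}, {"tx": 0, "ty": 0, "tz": 0.001, "twist": 0}, {"tx": 0, "ty": 0, "tz": 0.001, "twist": 0}]}}

```text
time: 23.3
tcp_pos: [637.2, -173.9, 210.6]
ee_rot: [2.472, -1.938, -0.0]
ft_force: [-0.1, 0.8, -2.3]
width: 51.1
finger_force: 42.3
```

{"method": "carry_out", "body": {"increments": [{"tx": 0, "ty": 0, "tz": 0.0005, "twist": 0}, {"tx": 0, "ty": 0, "tz": 0.0005, "twist": 0}, {"tx": 0, "ty": 0, "tz": 0.0005, "twist": 0}]}}

```text
time: 23.6
tcp_pos: [637.3, -173.9, 210.3]
ee_rot: [-2.473, 1.938, -0.0]
ft_force: [-0.4, 0.9, -0.3]
width: 51.0
finger_force: 42.3
```

{"method": "carry_out", "body": {"increments": [{"tx": 0, "ty": 0, "tz": 0.0004, "twist": 0}, {"tx": 0, "ty": 0, "tz": 0.0004, "twist": 0}, {"tx": 0, "ty": 0, "tz": 0.0004, "twist": 0}]}}

```text
time: 23.9
tcp_pos: [637.3, -173.9, 210.3]
ee_rot: [-2.473, 1.938, -0.001]
ft_force: [-1.1, 1.2, 3.1]
width: 50.6
finger_force: 42.6
```

{"method": "carry_out", "body": {"increments": [{"tx": 0, "ty": 0, "tz": 0, "twist": 0}, {"tx": 0, "ty": 0, "tz": 0, "twist": 0}, {"tx": 0, "ty": 0, "tz": 0, "twist": 0}, {"tx": 0, "ty": 0, "tz": 0, "twist": 0}, {"tx": 0, "ty": 0, "tz": 0, "twist": 0}, {"tx": 0, "ty": 0, "tz": 0, "twist": 0}, {"tx": 0, "ty": 0, "tz": 0, "twist": 0}, {"tx": 0, "ty": 0, "tz": 0, "twist": 0}], "jaw": -1}}

```text
time: 24.7
tcp_pos: [637.3, -173.9, 209.7]
ee_rot: [2.472, -1.938, -0.0]
ft_force: [0.6, 0.2, -0.3]
width: 85.4
finger_force: 0.0
```

{"method": "carry_out", "body": {"increments": [{"tx": 0, "ty": 0, "tz": -0.01, "twist": 0}, {"tx": 0, "ty": 0, "tz": -0.03, "twist": 0}, {"tx": 0, "ty": 0, "tz": -0.06, "twist": 0}, {"tx": 0, "ty": 0, "tz": -0.075, "twist": 0}, {"tx": 0, "ty": 0, "tz": -0.075, "twist": 0}]}}

```text
time: 25.2
tcp_pos: [638.0, -174.1, 288.9]
ee_rot: [-2.47, 1.936, -0.009]
ft_force: [0.4, 0.2, 0.2]
width: 85.3
finger_force: 0.0
```

```bash
python3 - <<'E'
from h import *
to(450.0,-81.9,280,13.8)
E
```

```text
tcp [ 638.  -174.1  288.9] yaw -166.2 tilt 0.39 shift [-0.1345  0.1606  0.0076] twist 0.0 w 85.3 F [0.4 0.2 0.2] t 25.2
```

{"method": "carry_out", "body": {"increments": [{"tx": -0.008, "ty": 0.0096, "tz": 0, "twist": 0}, {"tx": -0.03, "ty": 0.0358, "tz": 0, "twist": 0}, {"tx": -0.056, "ty": 0.0669, "tz": 0, "twist": 0}, {"tx": -0.082, "ty": 0.0979, "tz": 0, "twist": 0}, {"tx": -0.108, "ty": 0.129, "tz": 0, "twist": 0}, {"tx": -0.126, "ty": 0.1505, "tz": 0.005, "twist": 0}, {"tx": -0.1335, "ty": 0.1597, "tz": 0.008, "twist": 0}, {"tx": -0.1345, "ty": 0.1606, "tz": 0.008, "twist": 0}, {"tx": -0.1345, "ty": 0.1606, "tz": 0.008, "twist": 0}]}}

```text
time: 26.1
tcp_pos: [449.3, -81.6, 277.0]
ee_rot: [-2.473, 1.937, -0.001]
ft_force: [0.4, -0.8, 0.3]
width: 85.4
finger_force: 0.0
```

```bash
python3 - <<'E'
from h import *
to(450.0,-81.9,191,13.8)
im,d=grab('top')
for n,uv,h in [('dark',(395,223),87),('pot',(305,242),118)]:
    try:
        c,C,zz,N=top_fit('top',im,d,uv,h,5,30); print(n,c.round(1),zz,N,cv2.minEnclosingCircle(C.astype(np.float32)))
    except Exception as e: print(n,e)
cv2.imwrite('pics/c8.png',cv2.resize(im[180:330,260:460,::-1],(800,600)))
E
```

```text
tcp [449.3 -81.6 277. ] yaw -166.2 tilt 0.02 shift [ 0.0004 -0.0005  0.086 ] twist 0.0 w 85.4 F [ 0.4 -0.8  0.3] t 26.1
dark [ 636.9 -173.1] 87.60680508402356 340 ((636.489013671875, -173.07855224609375), 25.039901733398438)
pot [595.9  30. ] 118.96143200008441 129 ((589.80908203125, 29.228866577148438), 20.518415451049805)
```

View pics/c8.png

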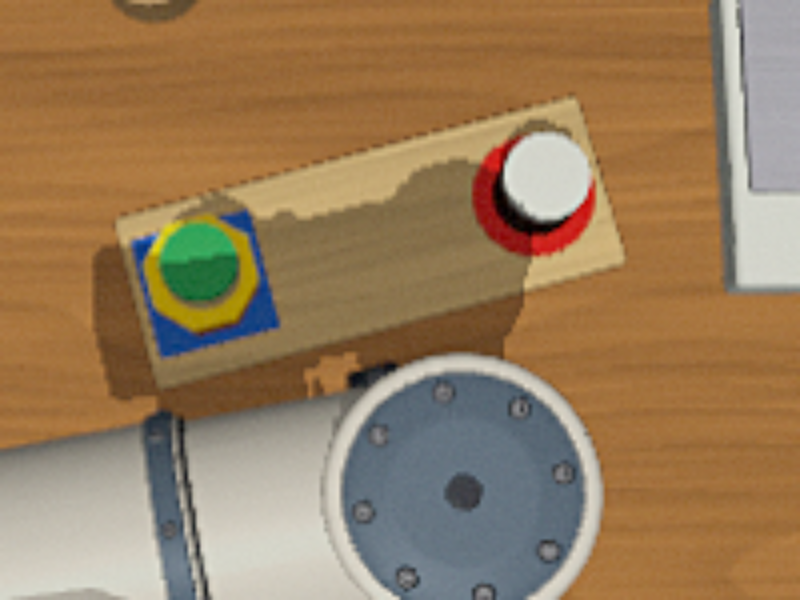

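The dark jar is centred on the red mat and the stack is unchanged. Last is the gold jar.

{"method": "carry_out", "body": {"increments": [{"tx": 0.0004, "ty": -0.0005, "tz": 0.015, "twist": 0}, {"tx": 0.0004, "ty": -0.0005, "tz": 0.04, "twist": 0}, {"tx": 0.0004, "ty": -0.0005, "tz": 0.064, "twist": 0}, {"tx": 0.0004, "ty": -0.0005, "tz": 0.08, "twist": 0}, {"tx": 0.0004, "ty": -0.0005, "tz": 0.085, "twist": 0}, {"tx": 0.0004, "ty": -0.0005, "tz": 0.086, "twist": 0}, {"tx": 0.0004, "ty": -0.0005, "tz": 0.086, "twist": 0}]}}

```text
time: 26.85
tcp_pos: [450.5, -82.0, 191.3]
ee_rot: [-2.472, 1.938, -0.001]
ft_force: [0.6, 1.0, 0.1]
width: 85.3
finger_force: 0.0
```

{"method": "carry_out", "body": {"increments": [{"tx": 0, "ty": 0, "tz": 0, "twist": 0}, {"tx": 0, "ty": 0, "tz": 0, "twist": 0}, {"tx": 0, "ty": 0, "tz": 0, "twist": 0}, {"tx": 0, "ty": 0, "tz": 0, "twist": 0}, {"tx": 0, "ty": 0, "tz": 0, "twist": 0}, {"tx": 0, "ty": 0, "tz": 0, "twist": 0}, {"tx": 0, "ty": 0, "tz": 0, "twist": 0}, {"tx": 0, "ty": 0, "tz": 0, "twist": 0}, {"tx": 0, "ty": 0, "tz": 0, "twist": 0}, {"tx": 0, "ty": 0, "tz": 0, "twist": 0}], "jaw": 1, "force": 40}}

```text
time: 27.85
tcp_pos: [450.1, -81.9, 191.7]
ee_rot: [-2.472, 1.937, -0.002]
ft_force: [-1.3, 0.7, 6.0]
width: 50.9
finger_force: 41.9
```

```bash
python3 - <<'E'
from h import *
to(611.9,-71.5,280,13.8)
E
```

```text
tcp [450.1 -81.9 191.7] yaw -166.2 tilt 0.08 shift [ 0.0287 -0.1597 -0.0881] twist 0.0 w 50.9 F [-1.3  0.7  6. ] t 27.9
```

{"method": "carry_out", "body": {"increments": [{"tx": 0, "ty": 0, "tz": -0.01, "twist": 0}, {"tx": 0, "ty": 0, "tz": -0.03, "twist": 0}, {"tx": 0.0015, "ty": -0.008, "tz": -0.055, "twist": 0}, {"tx": 0.005, "ty": -0.026, "tz": -0.07, "twist": 0}, {"tx": 0.009, "ty": -0.05, "tz": -0.075, "twist": 0}, {"tx": 0.0135, "ty": -0.076, "tz": -0.075, "twist": 0}, {"tx": 0.0185, "ty": -0.102, "tz": -0.075, "twist": 0}, {"tx": 0.023, "ty": -0.128, "tz": -0.075, "twist": 0}, {"tx": 0.027, "ty": -0.15, "tz": -0.075, "twist": 0}, {"tx": 0.0287, "ty": -0.1597, "tz": -0.075, "twist": 0}]}}

```text
time: 28.85
tcp_pos: [613.0, -71.5, 265.5]
ee_rot: [2.472, -1.938, -0.0]
ft_force: [-0.0, 0.5, -1.2]
width: 50.9
finger_force: 42.1
```

{"method": "carry_out", "body": {"increments": [{"tx": 0, "ty": 0, "tz": 0.005, "twist": 0}, {"tx": 0, "ty": 0, "tz": 0.017, "twist": 0}, {"tx": 0, "ty": 0, "tz": 0.03, "twist": 0}, {"tx": 0, "ty": 0, "tz": 0.041, "twist": 0}, {"tx": 0, "ty": 0, "tz": 0.049, "twist": 0}, {"tx": 0, "ty": 0, "tz": 0.054, "twist": 0}, {"tx": 0, "ty": 0, "tz": 0.056, "twist": 0}, {"tx": 0, "ty": 0, "tz": 0.057, "twist": 0}, {"tx": 0, "ty": 0, "tz": 0.057, "twist": 0}]}}

```text
time: 29.75
tcp_pos: [611.9, -71.6, 209.1]
ee_rot: [-2.472, 1.938, -0.001]
ft_force: [-0.1, -0.2, -0.8]
width: 50.8
finger_force: 42.1
```

```bash
python3 - <<'E'
from h import *
to(611.9,-71.5,206.7,13.8)
E
```

```text
tcp [611.9 -71.6 209.1] yaw -166.2 tilt 0.04 shift [-0.0001 -0.      0.0024] twist 0.0 w 50.8 F [-0.1 -0.2 -0.8] t 29.8
```

{"method": "carry_out", "body": {"increments": [{"tx": 0, "ty": 0, "tz": 0.0005, "twist": 0}, {"tx": 0, "ty": 0, "tz": 0.001, "twist": 0}, {"tx": 0, "ty": 0, "tz": 0.0015, "twist": 0}, {"tx": 0, "ty": 0, "tz": 0.0018, "twist": 0}, {"tx": 0, "ty": 0, "tz": 0.0018, "twist": 0}]}}

```text
time: 30.25
tcp_pos: [611.7, -71.6, 207.0]
ee_rot: [2.473, -1.938, -0.0]
ft_force: [0.3, -0.5, -1.3]
width: 50.5
finger_force: 42.1
```

{"method": "carry_out", "body": {"increments": [{"tx": 0, "ty": 0, "tz": 0.0005, "twist": 0}, {"tx": 0, "ty": 0, "tz": 0.0005, "twist": 0}, {"tx": 0, "ty": 0, "tz": 0.0005, "twist": 0}]}}

```text
time: 30.55
tcp_pos: [611.7, -71.6, 206.8]
ee_rot: [-2.472, 1.938, -0.0]
ft_force: [-1.1, 0.8, 1.1]
width: 50.8
finger_force: 42.3
```

{"method": "carry_out", "body": {"increments": [{"tx": 0, "ty": 0, "tz": 0.0004, "twist": 0}, {"tx": 0, "ty": 0, "tz": 0.0004, "twist": 0}, {"tx": 0, "ty": 0, "tz": 0.0004, "twist": 0}]}}

```text
time: 30.85
tcp_pos: [611.7, -71.6, 206.8]
ee_rot: [-2.473, 1.938, -0.001]
ft_force: [-4.1, 0.4, 5.7]
width: 50.5
finger_force: 42.7
```

Contact. I release, rise and retreat toward the robot, clear of the camera view.

{"method": "carry_out", "body": {"increments": [{"tx": 0, "ty": 0, "tz": -0.0004, "twist": 0}, {"tx": 0, "ty": 0, "tz": -0.0004, "twist": 0}, {"tx": 0, "ty": 0, "tz": -0.0004, "twist": 0}, {"tx": 0, "ty": 0, "tz": -0.0004, "twist": 0}, {"tx": 0, "ty": 0, "tz": -0.0004, "twist": 0}, {"tx": 0, "ty": 0, "tz": -0.0004, "twist": 0}, {"tx": 0, "ty": 0, "tz": -0.0004, "twist": 0}, {"tx": 0, "ty": 0, "tz": -0.0004, "twist": 0}], "jaw": -1}}

```text
time: 31.65
tcp_pos: [611.7, -71.6, 206.5]
ee_rot: [2.473, -1.938, 0.0]
ft_force: [0.1, 0.6, -0.5]
width: 85.5
finger_force: 0.0
```

{"method": "carry_out", "body": {"increments": [{"tx": 0, "ty": 0, "tz": -0.01, "twist": 0}, {"tx": 0, "ty": 0, "tz": -0.03, "twist": 0}, {"tx": 0, "ty": 0, "tz": -0.06, "twist": 0}, {"tx": 0, "ty": 0, "tz": -0.09, "twist": 0}, {"tx": 0, "ty": 0.01, "tz": -0.12, "twist": 0}, {"tx": 0, "ty": 0.04, "tz": -0.13, "twist": 0}, {"tx": 0, "ty": 0.08, "tz": -0.13, "twist": 0}, {"tx": 0, "ty": 0.12, "tz": -0.13, "twist": 0}, {"tx": 0, "ty": 0.16, "tz": -0.13, "twist": 0}, {"tx": 0, "ty": 0.19, "tz": -0.13, "twist": 0}]}}

```text
time: 32.65
tcp_pos: [424.9, -117.5, 337.4]
ee_rot: [-2.472, 1.938, -0.001]
ft_force: [-0.8, -0.5, -0.1]
width: 85.4
finger_force: 0.0
```

{"method": "carry_out", "body": {"increments": [{"tx": 0, "ty": 0.02, "tz": 0, "twist": 0}, {"tx": 0, "ty": 0.03, "tz": 0, "twist": 0}, {"tx": 0, "ty": 0.03, "tz": 0, "twist": 0}, {"tx": 0, "ty": 0.03, "tz": 0, "twist": 0}]}}

```text
time: 33.05
tcp_pos: [398.8, -124.1, 336.9]
ee_rot: [-2.472, 1.938, -0.001]
ft_force: [0.7, 0.5, -0.4]
width: 85.4
finger_force: 0.0
```

```bash
python3 - <<'E'
from h import *
to(611.9,-71.5,280,13.8)
im,d=grab('top')
for n,uv,h in [('dark',(395,223),87),('pot',(305,240),118),('gold',(351,237),83)]:
    try:
        c,C,zz,N=top_fit('top',im,d,uv,h,5,30); print(n,c.round(1),zz,N,cv2.minEnclosingCircle(C.astype(np.float32)))
    except Exception as e: print(n,e)
for n in('mug','tape_roll'): print(n,manip.search_frame('top',n)[:1])
s,_=grab('side')
cv2.imwrite('pics/c9.png',np.hstack([cv2.resize(im[140:340,210:450,::-1],(400,334)),cv2.resize(s[130:300,220:424,::-1],(400,334))]))
E
```

```text
tcp [ 398.8 -124.1  336.9] yaw -166.2 tilt 0.06 shift [-1.000e-04 -2.194e-01  5.710e-02] twist 0.0 w 85.4 F [ 0.7  0.5 -0.4] t 33.0
dark [ 636.5 -172.8] 87.72788560758102 350 ((636.3450927734375, -173.11256408691406), 25.068035125732422)
pot [586.2  28.7] 119.24745032639635 273 ((586.21142578125, 28.961305618286133), 21.319881439208984)
gold [612.2 -71.2] 84.13868901053843 353 ((612.035888671875, -71.23834228515625), 25.471153259277344)
mug [{'box': [146.6, 189.3, 191.8, 231.2], 'score': 0.92}]
tape_roll [{'box': [280.9, 154.9, 312.7, 185.6], 'score': 0.66}]
```

View pics/c9.png

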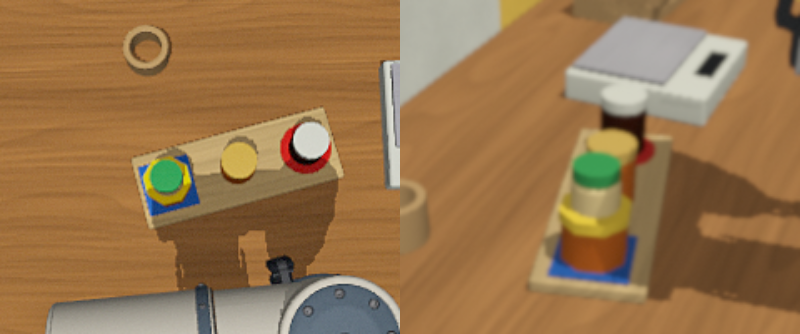

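The final view shows all four upright and in place: the stack on blue, the gold jar in the middle and the dark jar on red. The bystanders are unmoved and the gripper is clear.

```bash
python3 -c "
from rig import manip; print(manip.job_done())"
```

```text
the job is handed in; nothing more can be done
None
```

The job is handed in: the honey sampler is set out as asked, each piece within about 1–2 mm of its mark, all upright and released, with the mug, tape roll and scale not touched.

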